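# Lock the control box cover with the blade key

## Task

One of the two slotted locks on the grey control box's cover was left open: its slot is not across the box as the other one's is. Lift the blade key out of its white stand, set its blade in that slot and turn it clockwise with the key until the lock is fully home against its stop, keeping the fingers off the lock. Then lower the key right down into the shallow metal pan, let go so that it lies in there, and leave the other lock and everything else as it was.

Things in the scene. Friction and masses are not known exactly. Their poses are not given: they have to be found in the camera images.
- key_handle (a point): centre of the handle of the loose blade key (about 160 g), which starts upright, blade down, hanging in a white stand. Handle: black block 32 mm (along x) by 20 mm (along y) by 52 mm tall. Under it a black guard 48 x 34 x 6 mm, its underside resting on the stand, then the stem and blade. x is along the blade's width, z from the blade up to the handle
- key_tip (a point): middle of the tip of the key's blade, 82 mm straight below key_handle, 50 mm below the guard; same axes. Steel blade 32 mm wide (along x), 4 mm thick (along y), 18 mm long, its last 4 mm slimmer; above it a round stem 16 mm across
- stand: white block, fixed, 90 x 70 mm and 60 mm tall, origin under its centre, with an upright pocket 40 x 20 mm through its middle in which the key hangs; to free the key lift it 55 mm
- box: grey control box, fixed, cover up, 190 mm (x) by 270 mm (y) and 90 mm tall, origin under its centre; y is its long side. The locks stand 88 mm either side of its middle along y
- slot_1 (a point): middle of the slot's mouth, in the top of one of the two identical locks on the box's cover: a round metal cam 40 mm across in a fixed flush black collar 54 mm across, 13 mm above the cover. The slot runs right across the cam: 8 mm wide, 10 mm deep, 40 mm long between the collar's walls. Axes turn with the cam: x along the slot, z up
- cam_1 (a joint): angle of the cam, rad, growing clockwise seen from above: 0 = slot along the box's long side; 1.571 = slot across it, at the collar's two small white marks, against a hard stop (home, locked). Turns with about 0.1 N m, stays where left. This lock is the one left open: it starts at 0.2 to 0.45. It may be at either end of the box.
- slot_2 (a point): middle of the slot's mouth, in the top of one of the two identical locks on the box's cover: a round metal cam 40 mm across in a fixed flush black collar 54 mm across, 13 mm above the cover. The slot runs right across the cam: 8 mm wide, 10 mm deep, 40 mm long between the collar's walls. Axes turn with the cam: x along the slot, z up
- cam_2 (a joint): angle of the cam, rad, growing clockwise seen from above: 0 = slot along the box's long side; 1.571 = slot across it, at the collar's two small white marks, against a hard stop (home, locked). Turns with about 0.1 N m, stays where left. This lock is already home and must stay so.
- pan: shallow open metal pan, fixed, inside 257 mm (x) by 154 mm (y), outside with rim 285 x 182 mm, 40 mm tall, floor 4 mm thick; origin under its centre. Pan and key stand may be on either side of the box.
- bottle: white cleaner bottle, 60 mm across, 170 mm tall, a loose bystander; origin under its centre
- mug: white mug, 80 mm across, 90 mm tall, a loose bystander; origin under its centre
- jar: glass jar, 70 mm across, 100 mm tall, a loose bystander; origin under its centre
- tape: roll of paper tape lying flat, 90 mm across, 40 mm tall, a loose bystander; origin under its centre
- bowl: small metal bowl, 120 mm across, 50 mm tall, a loose bystander; origin under its centre
- spatula: kitchen spatula lying flat, a loose bystander
- can: tin can, 74 mm across, 110 mm tall, a loose bystander; origin under its centre
- key: the whole blade key; origin at the tip of its blade (same point as key_tip)
- lock_1: the open lock, collar and cam; origin on its axis on the cover, 13 mm below slot_1; does not turn

How it is judged:
By the outcome, as a careful person would: the job done as asked, in the order asked, and still so for the second after the job is handed in, with the robot touching nothing.
It also fails if it takes over 58 s, if anything falls off the work surface, if the arm or the gripper's body presses on something with over 40 N, if the wrist force passes 120 N, or if a joint passes its speed limit or range.

## Robot

A 7-joint arm with a two-finger parallel gripper is mounted at the origin on the work surface. World frame = base frame: x ahead of the robot, y to its left, z up, the work surface at z = 0. Lengths are in m, angles in rad, forces in N, time in s.
With the tool pointing down it reaches from about 0.4 to 0.875 m from the base axis. Payload 6.5 kg.
Tool frame: the origin (TCP) lies midway between the tips of the shut fingers; the grasp point (between the pads) lies 19 mm behind it; x points along the fingers, z is the direction in which the jaws open and shut, and the axes are right-handed (so a half turn about x gives the same grasp; the last joint's range is limited). The gripper opens to 85 mm and grips with 20 to 120 N. Pads are 22 mm wide; open, the fingers measure 114 mm over their backs; the gripper's body (76 mm by 85 mm) begins 54 mm behind the grasp point. The pads swing forward as they close: fully open they stand 13 mm farther back than shut.
Start: joints at [1.264, 0.536, -0.004, 1.538, 0.003, 1.067, -0.071], TCP at [0.155, -0.631, 0.231] pointing down, gripper open.
Joint ranges: [-2.7, 2.7], [-0.37, 2.16], [-1.27, 1.26], [0.24, 2.4], [-1.31, 4.45], [0.19, 1.91], [-2.76, 2.76]. Speed limits (rad/s): [2.39, 2.39, 3.14, 3.14, 3.14, 3.14, 3.14].

## Interface

Orientations are given as a rotation vector (axis times angle).
In Python, from cell import ctrl, optics gives the robot as it stands. The module is installed in compiled form; this text tells all that it offers.
- The arm moves only by the tool arm_command, never from a script. Its argument "series" is one flat list of numbers, 6 for each row, row after row: the shift along the tool's x, y, z in mm, then the turn, a rotation vector about the tool's x, y, z in degrees. A call has 1 to 20 rows; each row shifts and turns the commanded pose from where the row before left it, along the tool's axes as they then stand; what a row does not reach is not made up. A row lasts 1/10 s, in which the tool goes at most 50 mm and 8.59 degrees, less where a joint would pass 70% of its speed; a pose out of reach is approached as far as the arm can. A call with a gripper value outside its range is refused whole. "claw" is the finger opening in mm, from 0 to 85.4, set as the call begins (left out, the last holds). The fingers move at their own pace and stop on an object; "newtons" is the grip in N (left out, the last holds). Time passes only in rows, so rows that do not move let the fingers close. It gives the time, the measured TCP pose, the force and the opening at its end, in the units of the state.
- ctrl.state(): the state, without advancing time (a new reading comes with each control period).
- optics.read_camera(name): name is "scene" or "top" or "wrist"; returns a dict with "pixels" (480x640x3 uint8, red, green, blue), "fx", "fy", "cx", "cy" (pixels), "R" (3x3) and "t" (3): a world point X has camera coordinates R X + t. Camera axes: x right, y down, z forward; pixel columns grow to the right and rows downward; lengths in m; the calibration is good to about 2 mm. The wrist camera is an equidistant fisheye: a pixel r from the principal point sees the ray r / f radians off the axis. A picture is of the moment at which its call begins. There is no depth.
- ctrl.finish_job(): hands the job in, once; it reports no verdict.
The state is a dict: "time": time; "joints": joint angles; "dq": joint speeds; "joint_efforts": joint torques, N m; "eef_pos": TCP position; "orientation": TCP orientation; "contact_force": force on the tool from outside, world axes, zero at the start; "wrist_torque": the same for the moment, N m; "gripper_width": finger opening in m.
Only numpy, scipy, OpenCV 4.12 (cv2) and the standard library are available. Lean on these libraries where they do the work, as an engineer would, in place of code of your own. Each camera call takes 0.05 s, during which the arm holds its last target. There are 200 camera calls.

## Working session

There is one attempt and no reset: what is moved stays moved. The work goes in short steps, Python scripts to look and compute and a tool call to move; the robot and the scene stay as the last step left them, time stands still between calls to the robot, and variables do not carry over. Pictures are saved under pics/ and viewed, about 8 in all and at most 12, crops included, and the job is handed in when it is done.

Besides the shell and the picture viewer there is one more tool, called as name(argument=value, ...) on one line, values as JSON. arm_command: Moves the arm, as the interface text tells. Its arguments: {"type":"object","properties":{"series":{"type":"array"},"claw":{"type":"number"},"newtons":{"type":"number"}},"required":["series"]}

```bash
mkdir -p pics; cat > h.py <<'E'
import numpy as np, cv2
from scipy.spatial.transform import Rotation as Rn
from cell import ctrl, optics
def cam(n):
    c=optics.read_camera(n); c['R']=np.array(c['R']); c['t']=np.array(c['t']); return c
def save(c,f,box=None,s=1):
    im=c['pixels'][...,::-1]
    if box: im=im[box[1]:box[3],box[0]:box[2]]
    cv2.imwrite('pics/'+f,cv2.resize(im,None,fx=s,fy=s,interpolation=cv2.INTER_CUBIC))
def ray(c,uv,fish=False):
    x=(uv[0]-c['cx'])/c['fx'];y=(uv[1]-c['cy'])/c['fy']
    if fish:
        r=np.hypot(x,y);k=np.sin(r)/r if r>1e-9 else 1;d=np.array([x*k,y*k,np.cos(r)])
    else: d=np.array([x,y,1.])
    return -c['R'].T@c['t'], c['R'].T@d
def onplane(c,uv,z,fish=False):
    o,d=ray(c,uv,fish); return o+d*(z-o[2])/d[2]
def proj(c,X,fish=False):
    p=c['R']@np.array(X)+c['t']
    if fish:
        r=np.hypot(p[0],p[1]);th=np.arctan2(r,p[2]);k=th/r if r>1e-9 else 0
        return np.array([c['cx']+c['fx']*p[0]*k,c['cy']+c['fy']*p[1]*k])
    return np.array([c['cx']+c['fx']*p[0]/p[2],c['cy']+c['fy']*p[1]/p[2]])
E
python3 - <<'E'
from h import *
s=ctrl.state(); print({k:np.round(v,3).tolist() for k,v in s.items()})
print(Rn.from_rotvec(s['orientation']).as_matrix().round(3))
for n in ['top','scene']:
    c=cam(n); save(c,n+'0.png'); print(n,c['fx'],c['cx'],c['cy'],c['R'].round(3).tolist(),c['t'].round(3)); np.save(n+'0.npy',c['pixels'])
E
```

```text
{'time': 0.0, 'joints': [1.264, 0.537, -0.004, 1.539, 0.003, 1.067, -0.071], 'dq': [0.001, 0.001, -0.001, 0.001, 0.002, -0.0, 0.0], 'joint_efforts': [-0.0, -58.341, 1.048, -25.91, 0.012, 0.01, 0.0], 'eef_pos': [0.155, -0.631, 0.23], 'orientation': [1.031, 1.315, -1.029], 'contact_force': [-0.788, 0.34, -0.673], 'wrist_torque': [0.025, -0.033, -0.013], 'gripper_width': 0.085}
[[-0.001  0.971  0.239]
 [ 0.002  0.239 -0.971]
 [-1.    -0.    -0.002]]
top 513.1555348960602 323.07966644140566 242.28998990928238 [[-0.029, -1.0, -0.005], [-0.988, 0.029, -0.15], [0.15, 0.0, -0.989]] [1.000e-03 6.110e-01 1.582e+00]
scene 540.4018751578989 313.6418033924748 230.94273336399675 [[0.698, 0.716, -0.016], [0.565, -0.564, -0.602], [-0.44, 0.411, -0.798]] [-0.417 -0.289  1.795]
```

View pics/top0.png

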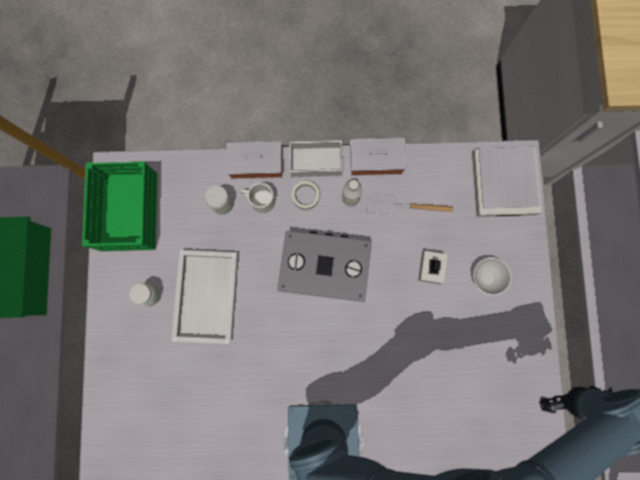

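View pics/scene0.png

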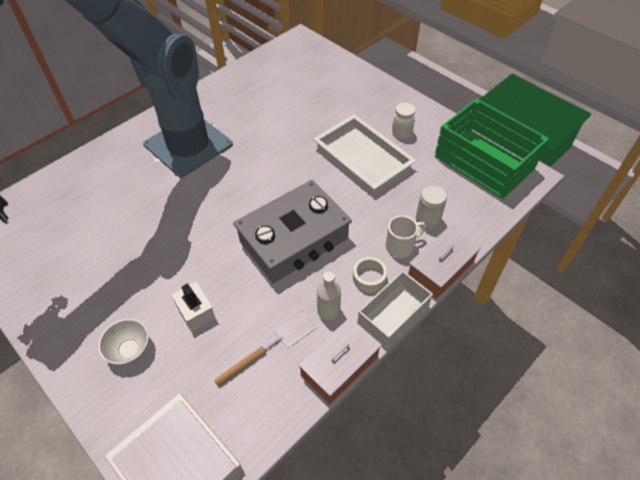

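The top view shows the box at about (325,265), with locks at (296,261) and (353,269). The stand and key are at (434,266), the pan at (205,296) and the bowl at (491,274), so I'll crop in on the locks and the stand.

```bash
python3 - <<'E'
from h import *
im=np.load('top0.npy')[...,::-1]; sc=np.load('scene0.npy')[...,::-1]
a=cv2.resize(im[225:305,272:378],None,fx=5,fy=5,interpolation=cv2.INTER_CUBIC)
b=cv2.resize(im[240:292,410:456],None,fx=5,fy=5,interpolation=cv2.INTER_CUBIC)
C=np.zeros((400,770,3),np.uint8); C[:400,:530]=a; C[:260,535:765]=b
cv2.imwrite('pics/crop0.png',C)
c=cam('top')
P=lambda u,v,z:onplane(c,(u,v),z).round(4)
print('locks',P(296,261,.103),P(353,269,.103)); print('pan',P(205,296,.04)); print('stand',P(433,266,.06))
# dark handle blob and white stand, refined
g=im.max(2); 
m=(g[245:290,412:454]<60).astype(np.uint8); n,l,st,ce=cv2.connectedComponentsWithStats(m); print(st[1:],ce[1:]+[412,245])
E
```

```text
locks [0.5468 0.0675 0.103 ] [ 0.5173 -0.1051  0.103 ]
pan [0.452  0.3588 0.04  ]
stand [ 0.5236 -0.3574  0.06  ]
[[ 18  15  10  14 116]] [[434.13793103 266.04310345]]
```

View pics/crop0.png

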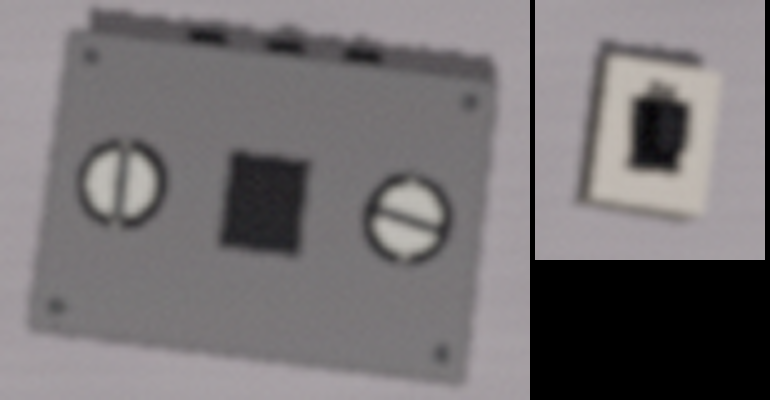

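The right-hand lock at about (0.517,-0.105) is the open one, and the left one is home. I'll get the stand and box yaw, then move above the stand.

```bash
cat >> h.py <<'E'
def rel(target,yaw=None):
    "tool-frame shift mm to target TCP; turn about tool x (deg) to get key x-axis yaw (deg) with jaws along key y"
    s=ctrl.state(); R=Rn.from_rotvec(s['orientation']).as_matrix()
    d=R.T@(np.array(target)-s['eef_pos'])*1000
    o='TCP %s shift %s'%(np.round(s['eef_pos'],4),d.round(1))
    y=R[:,1]; cur=np.degrees(np.arctan2(y[1],y[0])); o+=' tool-y yaw %.2f down %s'%(cur,R[:,0].round(4))
    if yaw is not None: o+=' turn x %.2f'%(-(((yaw-cur)+90)%180-90))
    print(o)
E
python3 - <<'E'
from h import *
c=cam('top'); im=c['pixels']
def rect(mask,box,z):
    m=np.zeros_like(mask); m[box[1]:box[3],box[0]:box[2]]=mask[box[1]:box[3],box[0]:box[2]]
    k=max(cv2.findContours(m,0,1)[0],key=cv2.contourArea)[:,0].astype(float)
    w=np.array([onplane(c,p,z)[:2] for p in k],np.float32)*1000
    return cv2.minAreaRect(w)
g=im.min(2)
print('stand',rect((g>195).astype(np.uint8),(412,242,456,290),.06))
mx=im.max(2)
print('box',rect(((mx<135)).astype(np.uint8),(270,222,380,306),.09))
for b in [(412,242,456,290),(270,222,380,306)]:
    print(np.percentile(g[b[1]:b[3],b[0]:b[2]],[5,25,50,75,95]))
rel([.52,-.36,.27],-10)
E
```

```text
Traceback (most recent call last):
ValueError: max() iterable argument is empty
```

arm_command(series=[-3,30,-12,0,0,0,-3,35,-15,0,0,0,-3,35,-15,0,0,0,-3,35,-15,0,0,0,-3,35,-15,0,0,0,-3,35,-15,0,0,0,-3,35,-15,0,0,0,-3,35,-15,0,0,0,-3,35,-15,0,0,0,-3,35,-15,0,0,0,-3,35,-15,0,0,0,-3,35,-15,0,0,0,0,0,0,8,0,0,0,0,0,8,0,0,0,0,0,8,0,0,0,0,0,0,0,0,0,0,0,0,0,0])

```text
time: 1.9
eef_pos: [0.5158, -0.3603, 0.2671]
orientation: [1.336, 1.122, -1.337]
contact_force: [-0.8, -0.3, -0.6]
gripper_width: 0.0852
```

```bash
python3 - <<'E'
from h import *
c=cam('wrist'); save(c,'w1.png'); np.save('w1.npy',c['pixels'])
print(c['fx'],c['cx'],c['cy'],c['R'].round(3).tolist(),c['t'].round(4))
for X in [(.523,-.357,.118),(.523,-.357,.06),(.517,-.105,.103),(.547,.0675,.103)]: print(X,proj(c,X,1).round(1))
rel([.5236,-.3574,.267],-10)
E
```

```text
371.64829954431775 316.32195817771424 249.20143155168716 [[-0.173, -0.985, 0.0], [-0.945, 0.166, 0.281], [-0.277, 0.048, -0.96]] [-0.2654  0.4996  0.5739]
(0.523, -0.357, 0.118) [311.  223.3]
(0.523, -0.357, 0.06) [311.8 210.3]
(0.517, -0.105, 0.103) [ 72.9 270.9]
(0.547, 0.0675, 0.103) [-24.2 267.4]
TCP [ 0.5157 -0.3603  0.2672] shift [ 0.2  7.2 -4.3] tool-y yaw -10.01 down [-2.e-04  0.e+00 -1.e+00] turn x -0.01
```

View pics/w1.png

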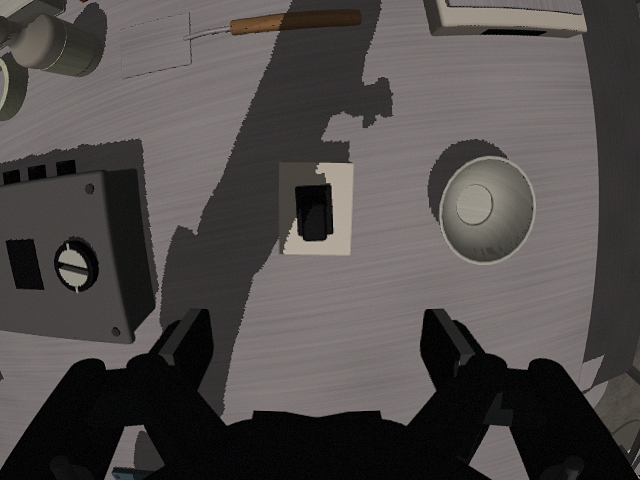

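Wrist view: stand top corners are at (279,163), (353,163), (352,255) and (280,254). The handle's near edge is at row 241, columns 301–328, and the open lock is at (76,266).

```bash
python3 - <<'E'
from h import *
c=cam('wrist'); P=lambda u,v,z:onplane(c,(u,v),z,1)
k=[P(*p,.06) for p in [(279,163),(353,163),(352,255),(280,254)]]
print(np.array(k).round(4),'ctr',np.mean(k,0).round(4))
for a,b in [(3,0),(2,1)]: d=k[b]-k[a]; print(np.degrees(np.arctan2(d[1],d[0])),np.linalg.norm(d))
for a,b in [(1,0),(2,3)]: d=k[b]-k[a]; print(np.degrees(np.arctan2(d[1],d[0]))-90,np.linalg.norm(d))
for z in (.118,): print('near edge',P(301,240.5,z).round(4),P(328,240.5,z).round(4))
print('open lock',P(76,266,.103).round(4))
m=c['pixels'][178:246,290:340].astype(int).sum(2)
for r in range(0,68,4): print(178+r,' '.join('%3d'%v for v in m[r,::2]))
E
```

```text
[[ 0.5733 -0.3347  0.06  ]
 [ 0.5612 -0.4031  0.06  ]
 [ 0.4721 -0.3883  0.06  ]
 [ 0.4855 -0.3183  0.06  ]] ctr [ 0.523  -0.3611  0.06  ]
-10.568842076454661 0.08929414954485122
-9.424189692423525 0.0903230858084214
-10.000226917611329 0.0694865049818684
-10.827098502821798 0.07128815764927132
near edge [ 0.5103 -0.3465  0.118 ] [ 0.5064 -0.3682  0.118 ]
open lock [ 0.5215 -0.1115  0.103 ]
178 198 216 203 201 199 199 202 204 201 201 198 200 200 202 198 195 207 190 495 485 487 491 485 494 483
182 204 195 199 202 199 199 197 204 207 199 199 199 203 202 195 209 205 197 495 496 489 492 486 486 484
186 202 200 206 127 100  75  79  47  49  57  20  25  18   1   4  14   0  13  47  42  72 507 485 490 486
190 200 200 191  16  23   7  15  17  13  23  27  20  27  10  22  14  16   1  27  57  61 515 496 489 494
194 198 205 199  20  15  32  14  15  24  23  17  13  12  29  10  10  22  15  64  63  12 522 491 490 491
198 200 205 197  24  12   4   9   4  11   4   4  11  13  12  14   1   0   4  60  63  33 524 492 493 494
202 198 200 196  25   4  14  28   1   3   0   9   4  20   0  14  25  10  17  14  7
[... 361 characters left out ...]
   4  10  55  63  65  68  70  57  66  57  71  34  64  63  49  72 510 493 493
222 195 184 518 531  34  75   8  21  73  62  63  76  63  70  59  64  63  26  51  65  62   4 506 496 501
226 187 394 508 529  55  72  23  44  60  68  62  64  58  66  67  61  53  41  29  62  70   0 505 495 496
230 512 499 497 526  43  70  36  44  66  68  63  72  66  58  55  61  66  35  35  80  80   0 479 503 498
234 491 503 497 509 194  55  26  38  68  69  59  63  73  72  70  63  74  51  52 221 324 370 505 496 493
238 501 495 497 496 496 510 472  22  57  62  76  67  72  66  68  63  56  53 306 507 497 499 496 500 496
242 506 497 494 499 497 500 501 508 519 523 522 516 521 511 512 511 511 501 499 496 503 501 501 497 496
```

arm_command(series=[15,2,0,0,0,0,25,2,-0.7,0,0,0,25,2,0,0,0,0,25,1.8,0,0,0,0,25,0,0,0,0,0,25,0,0,0,0,0,20,0,0,0,0,0,15,0,0,0,0,0,10,0,0,0,0,0,5,0,0,0,0,0,0,0,0,0,0,0,0,0,0,0,0,0], claw=70)

```text
time: 3.2
eef_pos: [0.5242, -0.3614, 0.078]
orientation: [1.339, 1.118, -1.338]
contact_force: [-0.2, -0.4, 0.1]
gripper_width: 0.07
```

arm_command(series=[0,0,0,0,0,0,0,0,0,0,0,0,0,0,0,0,0,0,0,0,0,0,0,0,0,0,0,0,0,0,0,0,0,0,0,0,0,0,0,0,0,0,0,0,0,0,0,0], claw=10, newtons=60)

```text
time: 4.0
eef_pos: [0.5239, -0.3612, 0.0778]
orientation: [1.339, 1.119, -1.339]
contact_force: [0.2, 0.9, 5.9]
gripper_width: 0.0192
```

arm_command(series=[-5,0,0,0,0,0,-10,0,0,0,0,0,-15,0,0,0,0,0,-20,0,0,0,0,0,-25,0,0,0,0,0,-30,0,0,0,0,0,-30,0,0,0,0,0,-20,0,-10,0,0,0,-10,0,-20,0,0,0,0,-5,-30,0,0,0,0,-10,-35,0,0,0,0,-10,-30,0,0,0,0,-10,-20,0,0,0,0,-5,-10,0,0,0,0,0,0,0,0,0,0,0,0,0,0,0])

```text
time: 5.6
eef_pos: [0.5119, -0.2029, 0.2428]
orientation: [1.34, 1.117, -1.34]
contact_force: [-0.3, -0.8, -1.6]
gripper_width: 0.0194
```

```bash
python3 - <<'E'
from h import *
c=cam('wrist'); save(c,'w2.png'); np.save('w2.npy',c['pixels'])
p=proj(c,(.521,-.11,.103),1); print(p)
rel([.52,-.11,.24],-10); print(ctrl.state()['gripper_width'])
u,v=p.astype(int); save(c,'w2c.png',(max(u-110,0),max(v-110,0),u+200,v+130),2.4)
E
```

```text
[202.31759173 243.70365664]
TCP [ 0.5119 -0.2032  0.2427] shift [  2.6  -8.7 -93.2] tool-y yaw -10.31 down [ 7.0e-04 -1.2e-03 -1.0e+00] turn x -0.31
0.019312186899776523
```

View pics/w2c.png

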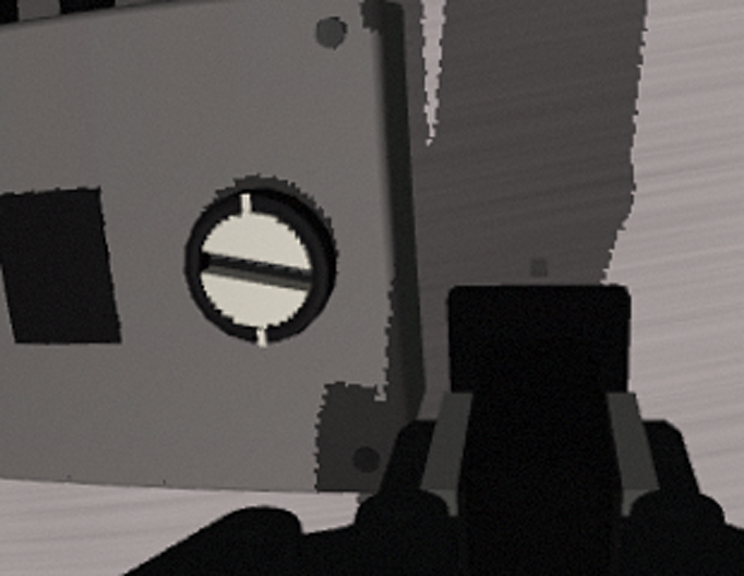

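The open lock is clear at crop (256,265), with the slot near level and white marks at (246,203) and (262,336). Next I'll fit the cam disc and the slot line.

```bash
cat > lock.py <<'E'
from h import *
def lock(c,guess,z=.103,verb=True):
    im=c['pixels']; u,v=proj(c,guess,1).astype(int); h=45
    y0,x0=max(v-h,0),max(u-h,0)
    sub=im[y0:v+h,x0:u+h].min(2)
    m=(sub>150).astype(np.uint8)
    n,l,st,ce=cv2.connectedComponentsWithStats(m)
    big=[i for i in range(1,n) if st[i,4]>250 and np.hypot(*(ce[i]+[x0,y0]-[u,v]))<40]
    pts=np.argwhere(np.isin(l,big))[:,::-1]+[x0,y0]
    W=np.array([onplane(c,p,z,1)[:2] for p in pts])*1000
    hull=cv2.convexHull(W.astype(np.float32)); ctr,r=cv2.minEnclosingCircle(hull)
    e=cv2.fitEllipse(hull)
    # slot = gap between the halves: midpoint line by split of half centroids
    cs=[np.mean([W[j] for j in range(len(pts)) if l[pts[j][1]-y0,pts[j][0]-x0]==i],0) for i in big]
    print('parts',[st[i,4] for i in big],'circle',ctr,r,'ell',e)
    if len(cs)==2:
        d=cs[1]-cs[0]; print('halves',cs,'slot yaw',(np.degrees(np.arctan2(d[1],d[0]))+90)%180)
    return pts,W
E
python3 - <<'E'
from lock import *
c=cam('wrist'); pts,W=lock(c,(.521,-.11,.103))
from scipy.stats import linregress
# crop px -> image: crop origin (202-110,243-110), scale 2.4
P=lambda a,b,z=.103:onplane(c,(92+a/2.4,133+b/2.4),z,1)
a,b=P(246,203),P(262,336); print('marks',a.round(4),b.round(4),((a+b)/2).round(4),np.degrees(np.arctan2(*(a-b)[1::-1])))
for s in [((205,264),(310,279)),]: 
    q,r=P(*s[0]),P(*s[1]); print('slot ends',q.round(4),r.round(4),((q+r)/2).round(4),np.degrees(np.arctan2(*(q-r)[1::-1])))
E
```

```text
parts [np.int32(649), np.int32(586)] circle (523.3093872070312, -106.12321472167969) 23.437387466430664 ell ((522.1697387695312, -105.8113784790039), (38.03962326049805, 46.149147033691406), 77.1700439453125)
halves [array([ 530.73455039, -109.27055465]), array([ 510.1069325 , -101.91631166])] slot yaw 70.37762363044209
marks [ 0.5434 -0.1094  0.103 ] [ 0.4966 -0.1025  0.103 ] [ 0.52   -0.1059  0.103 ] -8.360138815316791
slot ends [ 0.5257 -0.0888  0.103 ] [ 0.5136 -0.1251  0.103 ] [ 0.5196 -0.107   0.103 ] 71.5802137428598
```

arm_command(series=[0,0,-10,0,0,0,0,-2,-20,0,0,0,0,-3,-25,0,0,0,0,-2,-25,0,0,0,0,-2.3,-16.6,0,0,0,10,0,0,-4,0,0,10,0,0,-8,0,0,10,0,0,-8,0,0,10,0,0,-8,0,0,0,0,0,-8,0,0,0,0,0,-8,0,0,0,0,0,-8,0,0,0,0,0,-8,0,0,0,0,0,-8,0,0,0,0,0,-8,0,0,0,0,0,-4.3,0,0,0,0,0,0,0,0,0,0,0,0,0,0])

```text
time: 7.5
eef_pos: [0.5198, -0.1047, 0.2022]
orientation: [0.275, 1.553, -0.274]
contact_force: [0.3, -0.1, -2.7]
gripper_width: 0.0197
```

```bash
python3 - <<'E'
from h import *
c=cam('wrist'); save(c,'w3.png')
rel([.52,-.1065,.203],70); print(ctrl.state()['joints'])
for X in [(.52,-.1065,.103)]: print(proj(c,X,1))
s=cam('scene'); p=proj(s,(.52,-.1065,.12)).astype(int); print(p); save(s,'s3.png',(p[0]-60,p[1]-60,p[0]+60,p[1]+40),5)
a=cv2.imread('pics/w3.png');b=cv2.imread('pics/s3.png'); b=cv2.resize(b,(400,333)); a=cv2.resize(a[180:480,160:480],(400,375))
C=np.zeros((380,800,3),np.uint8);C[:375,:400]=a;C[:333,400:]=b;cv2.imwrite('pics/c3.png',C)
E
```

```text
TCP [ 0.5198 -0.1047  0.2022] shift [-0.8 -1.6  0.8] tool-y yaw 69.97 down [-0.e+00  1.e-04 -1.e+00] turn x -0.03
[ 0.43741869  0.40109378 -0.4058501   1.86443436  0.19560918  0.91499308
 -0.40914628]
[318.95302046 252.11135248]
[263 228]
```

View pics/c3.png

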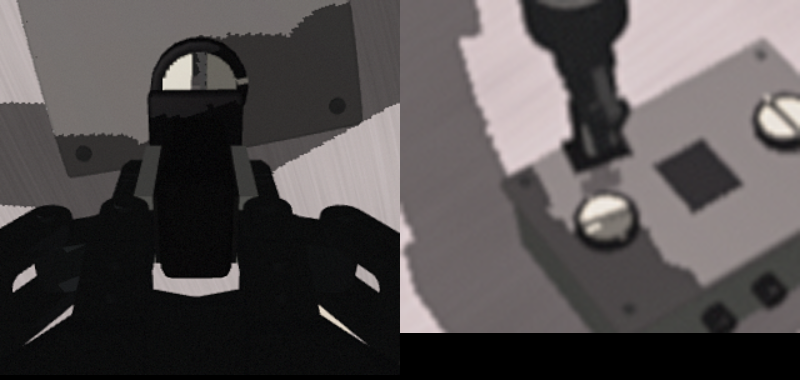

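The wrist crop shows the slot parallel to the image vertical at crop column 199, and the guard centred at about 195.5. I'll compute the lateral and angular residual.

```bash
python3 - <<'E'
from h import *
c=cam('wrist'); g=c['pixels'].min(2)
s=ctrl.state(); R=Rn.from_rotvec(s['orientation']).as_matrix(); T=s['eef_pos']
L=[]
for r in range(222,252,4):
    row=g[r,285:360]; x=np.arange(285,360)
    br=row>95
    # dark run around 319
    i=34
    a=i
    while a>0 and not br[a]: a-=1
    b=i
    while b<74 and not br[b]: b+=1
    print(r,x[a],x[b],end='; ')
    q=onplane(c,((x[a]+x[b])/2,r),.103,1); L.append(q); 
L=np.array(L); loc=(L-T)@R*1000; print(); print(loc.round(1)[:,1:])
gz=[onplane(c,(160+.8*k,180+.8*92),.184-.0,1) for k in (148,243)]; print('guard edge tool',((np.array(gz)-T)@R*1000).round(1))
E
```

```text
222 289 359; 226 313 330; 230 313 338; 234 313 327; 238 313 359; 242 313 359; 246 312 347; 250 313 359; 
[[19.3  4.2]
 [16.6  2.5]
 [13.8  5.2]
 [11.1  1.6]
 [ 8.3 12.4]
 [ 5.5 12.4]
 [ 2.7  8. ]
 [-0.2 12.5]]
guard edge tool [[ 18.3  22.1 -18.3]
 [ 18.3  22.1  16.4]]
```

arm_command(series=[0,-0.5,1.4,0,0,0,5,0,0,0,0,0,8,0,0,0,0,0,6,0,0,0,0,0,5,0,0,0,0,0,3,0,0,0,0,0,2,0,0,0,0,0,2,0,0,0,0,0,2,0,0,0,0,0,1,0,0,0,0,0,1,0,0,0,0,0,0,0,0,0,0,0])

```text
time: 8.85
eef_pos: [0.5207, -0.1057, 0.1672]
orientation: [0.273, 1.554, -0.273]
contact_force: [-0.5, 0.3, -1.5]
gripper_width: 0.019
```

```bash
python3 - <<'E'
from h import *
s=ctrl.state(); print(s['eef_pos'],s['contact_force'],s['wrist_torque'])
E
```

```text
[ 0.52074086 -0.10565048  0.16721653] [-0.54099198  0.28145192 -1.50152606] [-0.03032556  0.01898903 -0.02991965]
```

No contact force with the tip about 4 mm below the mouth, so the blade is in. I'll seat it deeper.

arm_command(series=[1.5,0,0,0,0,0,1.5,0,0,0,0,0,1,0,0,0,0,0,0.5,0,0,0,0,0,0,0,0,0,0,0])

```text
time: 9.35
eef_pos: [0.5208, -0.1057, 0.1627]
orientation: [0.273, 1.554, -0.273]
contact_force: [-0.9, -0.0, -2.8]
gripper_width: 0.0191
```

```bash
python3 - <<'E'
from h import *
s=ctrl.state(); print(s['eef_pos'],s['contact_force'],s['wrist_torque'],s['gripper_width'])
c=cam('scene'); p=proj(c,(.52,-.1065,.12)).astype(int); save(c,'s4.png',(p[0]-60,p[1]-60,p[0]+60,p[1]+40),5)
E
```

```text
[ 0.52075067 -0.10565205  0.16268001] [-0.87093157 -0.01745111 -2.75080198] [0.0393308  0.05233887 0.00613885] 0.019134812718722246
```

View pics/s4.png

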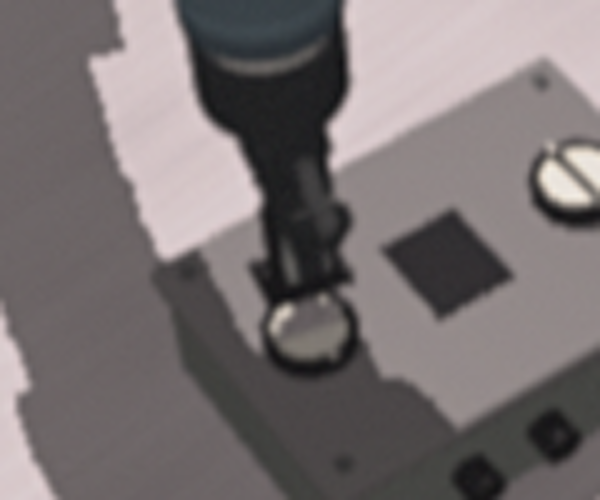

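arm_command(series=[0,0,0,3,0,0,0,0,0,5,0,0,0,0,0,6,0,0,0,0,0,6,0,0,0,0,0,6,0,0,0,0,0,6,0,0,0,0,0,6,0,0,0,0,0,6,0,0,0,0,0,6,0,0,0,0,0,6,0,0,0,0,0,6,0,0,0,0,0,5,0,0,0,0,0,5,0,0,0,0,0,0,0,0])

```text
time: 10.8
eef_pos: [0.5211, -0.1058, 0.1629]
orientation: [1.234, 1.192, -1.234]
contact_force: [0.6, 0.0, -3.1]
gripper_width: 0.0194
```

```bash
python3 - <<'E'
from h import *
s=ctrl.state(); print(s['eef_pos'],s['contact_force'],s['wrist_torque'],s['gripper_width']); rel([.52,-.1065,.203],-10)
E
```

```text
[ 0.52105912 -0.10581024  0.16285363] [ 0.61259946  0.02774141 -3.07267218] [-0.31382256 -0.17617211  0.06828237] 0.01942925989843887
TCP [ 0.5211 -0.1058  0.1629] shift [-40.1  -1.    0.7] tool-y yaw -1.93 down [ 5.e-04 -5.e-04 -1.e+00] turn x 8.07
```

arm_command(series=[0,0,0,4,0,0,0,0,0,4,0,0,0,0,0,2,0,0,0,0,0,0,0,0])

```text
time: 11.2
eef_pos: [0.521, -0.1058, 0.1629]
orientation: [1.359, 1.104, -1.359]
contact_force: [0.9, -0.5, -2.7]
gripper_width: 0.0191
```

```bash
python3 -c "
from h import *
s=ctrl.state(); print(s['contact_force'],s['wrist_torque']); rel([.52,-.1065,.203],-10)"
```

```text
[ 0.94119829 -0.46998649 -2.67371132] [-0.30532153 -0.23399869  0.05313826]
TCP [ 0.521  -0.1058  0.1629] shift [-40.1  -0.9   0.9] tool-y yaw -11.79 down [ 5.e-04 -4.e-04 -1.e+00] turn x -1.79
```

arm_command(series=[0,0,0,2,0,0,0,0,0,2,0,0,0,0,0,0,0,0])

```text
time: 11.5
eef_pos: [0.521, -0.1058, 0.1629]
orientation: [1.409, 1.066, -1.409]
contact_force: [1.1, -1.2, -3.1]
gripper_width: 0.0193
```

```bash
python3 -c "
from h import *
s=ctrl.state(); print(s['contact_force'],s['wrist_torque']); rel([.52,-.1065,.203],-10)"
```

```text
[ 1.14337964 -1.23283299 -3.13290515] [-0.33158006 -0.28550446  0.13504808]
TCP [ 0.521  -0.1058  0.1629] shift [-40.1  -0.8   1. ] tool-y yaw -15.79 down [ 5.e-04 -2.e-04 -1.e+00] turn x -5.79
```

arm_command(series=[0,0,0,2,0,0,0,0,0,1,0,0,0,0,0,0,0,0])

```text
time: 11.8
eef_pos: [0.521, -0.1058, 0.1629]
orientation: [1.447, 1.035, -1.446]
contact_force: [1.7, -2.0, -2.9]
gripper_width: 0.0194
```

```bash
python3 -c "
from h import *
s=ctrl.state(); print(s['contact_force'],s['wrist_torque']); rel([.52,-.1065,.203],-10)"
```

```text
[ 1.6560954  -1.96745437 -2.90244704] [-0.41293473 -0.36791054  0.26414444]
TCP [ 0.521  -0.1058  0.1629] shift [-40.1  -0.7   1. ] tool-y yaw -18.80 down [ 5.e-04 -3.e-04 -1.e+00] turn x -8.80
```

arm_command(series=[0,0,0,2,0,0,0,0,0,1,0,0,0,0,0,0,0,0])

```text
time: 12.1
eef_pos: [0.521, -0.1057, 0.1629]
orientation: [1.483, 1.004, -1.483]
contact_force: [1.3, -1.1, -2.9]
gripper_width: 0.0192
```

```bash
python3 -c "
from h import *
s=ctrl.state(); print(s['contact_force'],s['wrist_torque']); rel([.52,-.1065,.203],-10)"
```

```text
[ 1.31086799 -1.11413255 -2.88346305] [-0.51413599 -0.39231353  0.75564994]
TCP [ 0.521  -0.1057  0.1629] shift [-40.1  -0.6   1.1] tool-y yaw -21.79 down [ 4.e-04 -5.e-04 -1.e+00] turn x -11.79
```

Torque rose to 0.76 N·m, well above the 0.1 N·m turning friction, so the cam is at its stop. I'll back off within the play, lift out and look.

arm_command(series=[0,0,0,-4,0,0,0,0,0,-4,0,0,0,0,0,-2,0,0,-2,0,0,0,0,0,-4,0,0,0,0,0,-6,0,0,0,0,0,-10,0,0,0,0,0,-20,0,0,0,0,0,-20,0,0,0,0,0,-20,-20,0,0,0,0,-10,-35,0,0,0,0,0,-35,0,0,0,0,0,-20,0,0,0,0,0,0,0,0,0,0])

```text
time: 13.5
eef_pos: [0.4107, -0.0826, 0.2555]
orientation: [1.36, 1.104, -1.361]
contact_force: [0.6, 0.2, -1.6]
gripper_width: 0.0194
```

```bash
python3 - <<'E'
from lock import *
s=ctrl.state(); print(s['eef_pos'],s['contact_force'],s['wrist_torque'],s['gripper_width'])
c=cam('wrist'); u,v=proj(c,(.52,-.1065,.103),1).astype(int); print(u,v)
save(c,'w5.png',(max(u-200,0),max(v-80,0),u+80,v+100),2.8)
lock(c,(.52,-.1065,.103)); lock(c,(.5485,.067,.103))
t=cam('top'); P=lambda u,v:onplane(t,(u,v),.04)
im=t['pixels'].astype(np.uint8); g=im.min(2)
m=np.zeros_like(g); m[235:355,160:250]=(g[235:355,160:250]>185); m=cv2.morphologyEx(m,cv2.MORPH_OPEN,np.ones((2,2)))
k=max(cv2.findContours(m,0,1)[0],key=cv2.contourArea)[:,0]
w=np.array([P(*p)[:2] for p in k],np.float32)*1000; print('pan',cv2.minAreaRect(w))
E
```

```text
[ 0.41067419 -0.08258517  0.25549871] [ 0.56920248  0.20284107 -1.63990998] [-0.00866924 -0.03759737  0.06779164] 0.019449911831214344
317 91Traceback (most recent call last):
  File "<stdin>", line 5, in <module>
  File "lock.py", line 11, in lock
    hull=cv2.convexHull(W.astype(np.float32)); ctr,r=cv2.minEnclosingCircle(hull)
cv2.error: OpenCV(4.12.0) /io/opencv/modules/imgproc/src/convhull.cpp:143: error: (-215:Assertion failed) total >= 0 && (depth == CV_32F || depth == CV_32S) in function 'convexHull'
```

View pics/w5.png

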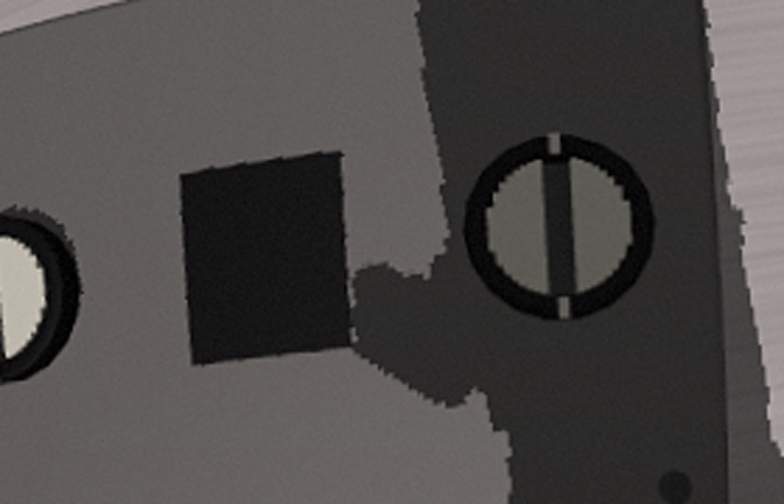

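The slot now lies exactly between the white marks: marks at (554,143)/(564,308), slot ends at (555,165)/(562,290). The lock is home. Now I'll carry the key to the pan.

arm_command(series=[0,-3,-15,0,0,0,0,-5,-25,0,0,0,0,-6,-32,0,0,0,0,-6,-35,0,0,0,0,-6,-35,0,0,0,0,-6,-35,0,0,0,0,-6,-35,0,0,0,0,-6,-35,0,0,0,0,-6,-35,0,0,0,0,-6,-35,0,0,0,0,-5,-30,0,0,0,0,-4,-20,0,0,0,0,-3,-10,0,0,0,0,0,0,0,0,0,0,0,0,0,0,0])

```text
time: 15.05
eef_pos: [0.4248, 0.2989, 0.2547]
orientation: [1.361, 1.102, -1.362]
contact_force: [0.5, 0.1, -2.4]
gripper_width: 0.0192
```

```bash
python3 - <<'E'
from h import *
s=ctrl.state(); print(s['eef_pos'],s['contact_force'],s['joints'],s['gripper_width'])
c=cam('wrist'); save(c,'w6.png')
t=cam('top'); im=t['pixels']; g=im.min(2)
P=lambda u,v,z=.04:onplane(t,(u,v),z)
k=[P(*p) for p in [(180,250),(238,250),(231,342),(173,340)]]
print(np.array(k).round(3),np.mean(k,0).round(3)); rel([.452,.359,.25],-3)
E
```

```text
[0.42480516 0.2988943  0.25468113] [ 0.51759012  0.13241718 -2.39789074] [-0.40038372  0.31222053 -0.3650315   1.8395571   0.130211    1.01373224
 -2.59794286] 0.019185412339056192
[[0.6   0.439 0.04 ]
 [0.595 0.255 0.04 ]
 [0.308 0.277 0.04 ]
 [0.319 0.457 0.04 ]] [0.455 0.357 0.04 ]
TCP [0.4249 0.2984 0.2548] shift [  4.7  13.9 -64.9] tool-y yaw -12.02 down [ 1.e-04 -9.e-04 -1.e+00] turn x -9.02
```

View pics/w6.png

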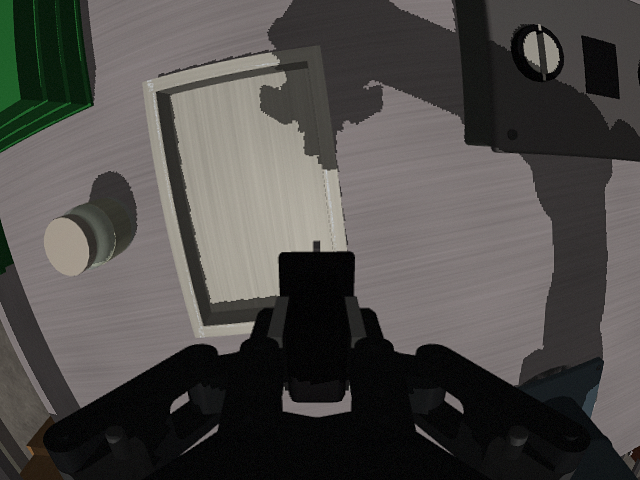

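The wrist view shows the pan inside spanning about (170,95)–(335,300), with the key still held. Joint 7 is near its limit, so I'll turn the key counterclockwise to about 30° yaw, centre it over the pan, then tilt.

arm_command(series=[0,3,-15,0,0,0,0,5,-25,0,0,0,0,6,-22,0,0,0,0,0,0,-6,0,0,0,0,0,-8,0,0,0,0,0,-8,0,0,0,0,0,-8,0,0,0,0,0,-8,0,0,0,0,0,-4,0,0,0,0,0,0,0,5,0,0,0,0,0,8,0,0,0,0,0,8,0,0,0,0,0,8,0,0,0,0,0,8,0,0,0,0,0,5,0,0,0,0,0,0,0,0,0,0,0,0])

```text
time: 16.85
eef_pos: [0.4577, 0.3544, 0.2519]
orientation: [1.142, 1.06, -0.369]
contact_force: [-0.4, -0.5, -1.6]
gripper_width: 0.0194
```

```bash
python3 - <<'E'
from h import *
s=ctrl.state(); R=Rn.from_rotvec(s['orientation']).as_matrix(); print(s['eef_pos'],R.round(3).tolist(),s['joints'],s['gripper_width'])
print('tip',s['eef_pos']+.068*R[:,0]); rel([.455,.357,.068])
E
```

```text
[0.45771169 0.3544043  0.25185104] [[0.493, 0.717, 0.492], [0.256, 0.421, -0.87], [-0.831, 0.555, 0.024]] [-0.7981651   0.1601287  -0.06370032  2.19722918  0.77408451  0.31391091
 -2.59371607] 0.019387129761695848
tip [0.49126351 0.37181388 0.1953251 ]
TCP [0.4577 0.3544 0.2519] shift [ 152.2 -103.    -8. ] tool-y yaw 30.41 down [ 0.4934  0.256  -0.8313]
```

arm_command(series=[10,-6.7,0,0,0,0,20,-13.3,0,0,0,0,20,-13.3,-2,0,0,0,20,-13.3,0,0,0,0,20,-13.3,-2,0,0,0,15,-10,0,0,0,0,15,-10,0,0,0,0,8,-5.3,0,0,0,0,0,0,0,0,0,0,0,0,0,0,0,0])

```text
time: 17.85
eef_pos: [0.4674, 0.3619, 0.1533]
orientation: [1.089, 1.104, -0.441]
contact_force: [-0.1, 0.3, -2.6]
gripper_width: 0.0193
```

```bash
python3 - <<'E'
from h import *
s=ctrl.state(); R=Rn.from_rotvec(s['orientation']).as_matrix(); print(s['eef_pos'],R[:,0].round(3).tolist(),s['joints'],s['gripper_width'],s['contact_force'])
print('tip',s['eef_pos']+.068*R[:,0]); rel([.455,.357,.0715])
E
```

```text
[0.46740946 0.36186929 0.15327132] [0.433, 0.208, -0.877] [-0.91553843  0.37403485  0.08953694  2.18279979  0.91518749  0.19224388
 -2.7565508 ] 0.0193330937453869 [-0.08157817  0.29143351 -2.64955817]
tip [0.49688405 0.37603908 0.09365198]
TCP [0.4674 0.3619 0.1533] shift [ 65.3 -50.8  -4.9] tool-y yaw 30.63 down [ 0.4334  0.2084 -0.8768]
```

Joints 6 and 7 reached their limits with this tilt. I'll tilt the other way instead, tip towards the base, and turn joint 7 away from its limit.

arm_command(series=[0,0,0,-5,0,0,0,0,0,-5,0,0,0,0,0,0,0,-4,0,0,0,0,0,-8,0,0,0,0,0,-8,0,0,0,0,0,-8,0,0,0,0,0,-8,0,0,0,0,0,-8,0,0,0,0,0,-8,0,0,0,0,0,-8,0,0,0,0,0,-8,0,0,0,0,0,-4,0,0,0,0,0,0])

```text
time: 19.15
eef_pos: [0.4673, 0.3621, 0.1502]
orientation: [0.106, 1.599, -1.341]
contact_force: [-0.3, -0.3, -2.5]
gripper_width: 0.0192
```

```bash
python3 - <<'E'
from h import *
s=ctrl.state(); R=Rn.from_rotvec(s['orientation']).as_matrix(); print(s['eef_pos'],R.round(3).tolist(),s['joints'],s['gripper_width'],s['contact_force'])
print('tip',s['eef_pos']+.068*R[:,0]); rel([.455,.357,.0715])
E
```

```text
[0.46734833 0.36206003 0.15021964] [[-0.492, 0.615, 0.616], [-0.5, 0.38, -0.779], [-0.713, -0.691, 0.12]] [-0.60982317  1.05434202 -0.30847291  1.02823471  0.21806201  1.87171825
 -1.84878705] 0.01917972928339576 [-0.27356243 -0.27996569 -2.53329246]
tip [0.43389466 0.32808959 0.10173396]
TCP [0.4673 0.3621 0.1502] shift [ 64.7  44.9 -13.1] tool-y yaw 31.70 down [-0.492  -0.4996 -0.713 ]
```

arm_command(series=[0,0,0,0,0,5,0,0,0,0,0,0])

```text
time: 19.35
eef_pos: [0.4674, 0.3626, 0.1554]
orientation: [0.18, 1.575, -1.266]
contact_force: [-0.1, 1.1, -1.7]
gripper_width: 0.0189
```

```bash
python3 - <<'E'
from h import *
s=ctrl.state(); R=Rn.from_rotvec(s['orientation']).as_matrix(); print(R.round(3).tolist(),s['joints'])
print('tip',s['eef_pos']+.068*R[:,0]); rel([.448,.350,.09]); rel([.448,.350,.07])
E
```

```text
[[-0.431, 0.659, 0.616], [-0.46, 0.427, -0.779], [-0.776, -0.619, 0.119]] [-0.59825456  0.98128504 -0.32071037  1.11776194  0.23246238  1.76504604
 -1.85711256]
tip [0.43804394 0.33130807 0.10256775]
TCP [0.4674 0.3626 0.1554] shift [64.9 22.3 -9.9] tool-y yaw 32.92 down [-0.431  -0.4601 -0.7762]
TCP [0.4674 0.3626 0.1554] shift [ 80.4  34.7 -12.3] tool-y yaw 32.92 down [-0.431  -0.4601 -0.7762]
```

arm_command(series=[8,2.5,-1,0,0,0,12,4,-2,0,0,0,12,4,-2,0,0,0,12,4,-2,0,0,0,12,4,-2,0,0,0,9,4,-1,0,0,0,4,3,0,0,0,0,0,0,0,0,0,0])

```text
time: 20.15
eef_pos: [0.4478, 0.3482, 0.0819]
orientation: [0.175, 1.576, -1.273]
contact_force: [-0.1, 0.1, -2.3]
gripper_width: 0.0191
```

```bash
python3 - <<'E'
from h import *
s=ctrl.state(); R=Rn.from_rotvec(s['orientation']).as_matrix(); print(s['joints'],s['contact_force'])
print('tip',s['eef_pos']+.068*R[:,0],'low corner',(s['eef_pos']+.068*R[:,0]-.016*R[:,1]*np.sign(R[2,1]))[2]); rel([.448,.350,.07])
E
```

```text
[-0.59149048  1.03268687 -0.31831215  1.21325181  0.24539606  1.6303086
 -1.87841973] [-0.13514623  0.14281155 -2.25763411]
tip [0.41821872 0.31668558 0.02941245] low corner 0.01941907099388749
TCP [0.4478 0.3482 0.0819] shift [ 8.3  8.3 -2.7] tool-y yaw 32.78 down [-0.4357 -0.4634 -0.7717]
```

arm_command(series=[0,0,0,0,0,-4,0,0,0,0,0,-4,3,3.3,-0.5,0,0,0,3,3.3,-0.5,0,0,0,3,3.3,-0.5,0,0,0,1.5,1.6,-0.2,0,0,0,0,0,0,0,0,0])

```text
time: 20.85
eef_pos: [0.4481, 0.3484, 0.0671]
orientation: [0.067, 1.611, -1.379]
contact_force: [-0.1, 1.1, -2.6]
gripper_width: 0.0193
```

```bash
python3 - <<'E'
from h import *
s=ctrl.state(); R=Rn.from_rotvec(s['orientation']).as_matrix(); print(s['joints'],s['contact_force'])
print('tip',s['eef_pos']+.068*R[:,0],'low corner',(s['eef_pos']+.068*R[:,0]+.016*R[:,1])[2]); rel([.448,.350,.05])
E
```

```text
[-0.60776534  1.14870919 -0.30160342  1.07522663  0.22313304  1.78076023
 -1.86133684] [-0.13189934  1.07790099 -2.63051463]
tip [0.41264989 0.31328445 0.0210026 ] low corner 0.009404133275648105
TCP [0.4481 0.3484 0.0671] shift [10.9 12.9 -3.4] tool-y yaw 31.03 down [-0.522  -0.5171 -0.6783]
```

arm_command(series=[1.4,1.5,-0.2,0,0,0,1,1.1,-0.2,0,0,0,0.7,0.8,-0.1,0,0,0,0,0,0,0,0,0])

```text
time: 21.25
eef_pos: [0.4482, 0.3485, 0.0622]
orientation: [0.067, 1.612, -1.379]
contact_force: [-0.6, -0.3, -2.1]
gripper_width: 0.0193
```

```bash
python3 - <<'E'
from h import *
s=ctrl.state(); R=Rn.from_rotvec(s['orientation']).as_matrix(); print(s['eef_pos'],s['contact_force'])
print('low corner',(s['eef_pos']+.068*R[:,0]+.016*R[:,1])[2],R[2].round(3))
c=cam('scene'); p=proj(c,(.45,.35,.06)).astype(int); print(p); save(c,'s7.png',(p[0]-80,p[1]-75,p[0]+80,p[1]+55),4)
E
```

```text
[0.4482323  0.34848354 0.06224124] [-0.62951926 -0.2557636  -2.05760833]
low corner 0.004538257840003175 [-0.678 -0.725  0.12 ]
[360 145]
```

View pics/s7.png

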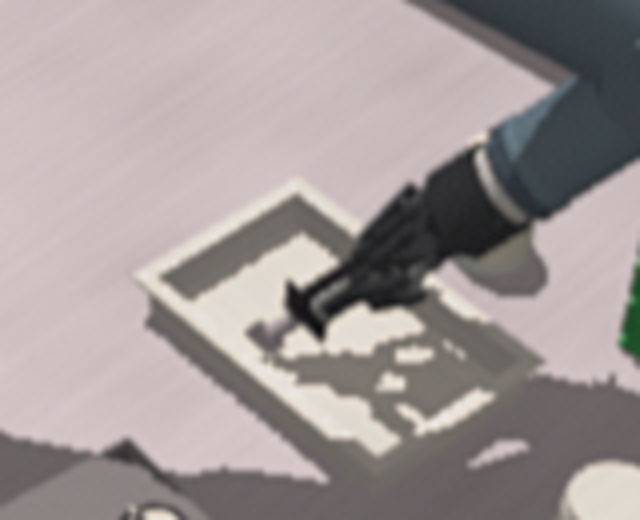

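arm_command(series=[0,0,0,0,0,0,0,0,0,0,0,0,0,0,0,0,0,0,0,0,0,0,0,0,0,0,0,0,0,0,0,0,0,0,0,0,0,0,0,0,0,0], claw=70)

```text
time: 22.0
eef_pos: [0.4483, 0.3485, 0.0624]
orientation: [0.067, 1.611, -1.379]
contact_force: [-0.3, -0.7, 0.1]
gripper_width: 0.0702
```

arm_command(series=[-3,-3,0,0,0,0,-8,-8,0,0,0,0,-15,-15,2,0,0,0,-20,-20,4,0,0,0,-20,-20,4,0,0,0,-20,-20,4,0,0,0,-20,-20,3,0,0,0,-10,-10,0,0,0,4,0,0,0,0,0,8,0,0,0,0,0,8,0,0,0,0,0,8,0,0,0,0,0,8,0,0,0,0,0,4,0,0,0,0,0,0,0,0,0,0,0,0])

```text
time: 23.5
eef_pos: [0.4468, 0.3504, 0.2159]
orientation: [0.572, 1.391, -0.828]
contact_force: [-0.1, 0.3, -0.7]
gripper_width: 0.0703
```

```bash
python3 - <<'E'
from h import *
s=ctrl.state(); print(s['eef_pos'],s['contact_force'],s['gripper_width'],s['time'])
c=cam('scene'); save(c,'s8.png')
E
```

```text
[0.44680361 0.35041207 0.21590631] [-0.09872611  0.34545297 -0.74331618] 0.070278095555356 23.5
```

View pics/s8.png

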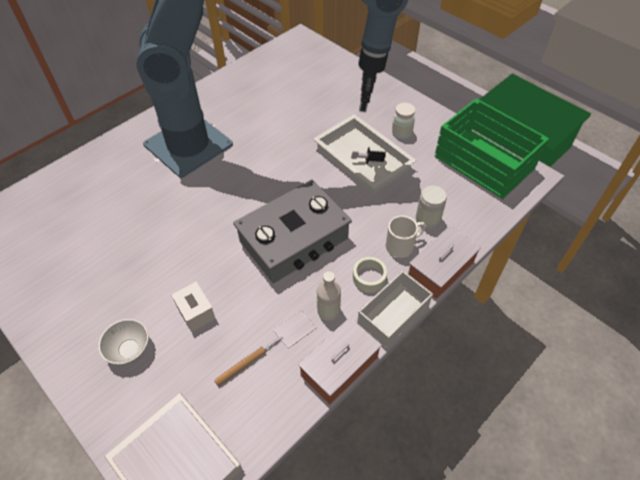

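The key lies in the pan at about (369,156). The stand is empty, both slots run across the box, and the bystanders are where they started. Handing in.

```bash
python3 -c "
from h import *
print(np.abs(ctrl.state()['dq']).max()); print(ctrl.finish_job())"
```

```text
0.02633566460032098
the job is handed in; nothing more can be done
None
```

The open lock is home, the key is lying in the pan, and the job is handed in at about 23.5 s; it reports no verdict.

- **Lock:** I lifted the key from its stand, set it in the open lock (the one nearer the stand) and turned it clockwise. The torque rose to about 0.76 N·m, well over the 0.1 N·m it takes to turn. A close picture afterwards showed the slot in line with both white marks. The fingers held only the handle throughout.
- **Key:** I lowered it tilted until the blade was at the pan floor by calculation, then let go. No contact force showed before release. The last scene picture shows it lying in the pan.
- **Everything else:** By eye in that picture, the other lock is still across the box, the bystanders have not moved and the arm is clear.

**Checks that failed or disagreed:**
- My first tilt over the pan ran joints 6 and 7 to the edge of their ranges (0.192 against 0.19, and −2.757 against −2.76). They stayed inside in the readings I took, and I tilted the other way instead.
- Three automatic measurements gave nothing: the stand and box outline fit, the repeat lock fit after turning, and the pan outline fit. I used picture corners read by hand instead.

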